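Clear and reset the bench timer

ROBOT

A 6-joint arm with a two-finger parallel gripper is mounted at the origin on the work surface. World frame = base frame: x ahead of the robot, y to its left, z up, the work surface at z = 0. Lengths are in m, angles in rad, forces in N, time in s.
With the tool pointing down it reaches from about 0.35 to 0.975 m from the base axis. Payload 4.9 kg.
Tool frame: the origin (TCP) lies at the very end of the fingers, on their centre line; the grasp point (between the pads) lies 19 mm behind it; x points along the fingers, y is the direction in which the jaws open and shut, and the axes are right-handed (so a half turn about x gives the same grasp; the last joint's range is limited). The gripper opens to 85 mm and grips with 20 to 120 N. Pads are 22 mm wide; open, the fingers measure 114 mm over their backs; the gripper's body (76 mm by 85 mm) begins 54 mm behind the grasp point. The pads swing forward as they close: fully open they stand 13 mm farther back than shut.
Start: joints at [-1.451, 0.053, 1.613, -0, 1.476, -0.119], TCP at [0.148, -0.607, 0.231] pointing down, gripper open.
Joint ranges: [-3.01, 3.01], [-1.01, 2.22], [0.06, 2.58], [-1.02, 4.17], [0.09, 2.62], [-3.14, 3.14]. Speed limits (rad/s): [2.57, 2.57, 3.14, 3.14, 3.14, 3.14].

INTERFACE

Orientations are given as a rotation vector (axis times angle).
In Python, from station import ctrl gives the robot as it stands. The module is installed in compiled form; this text tells all that it offers.
- The arm moves only by the shell command python3 -m handwheel 'ROWS' [FORCE]. ROWS is JSON, one flat list of numbers, 7 for each row, row after row: the opening, from 0 (shut) to 1 (fully open), then the shift along the tool's x, y, z in m, then the turn, a rotation vector about the tool's x, y, z in degrees. A call has 1 to 12 rows; each row is the pose to reach, as a shift and turn from the pose commanded when the call began, along the tool's axes at that moment; what a row does not reach only later rows make up. A row lasts 1/12 s, in which the tool goes at most 41.7 mm and 7.16 degrees, less where a joint would pass 70% of its speed; a pose out of reach is approached as far as the arm can. A call with a gripper value outside its range is refused whole. The fingers move at their own pace and stop on an object; FORCE is the grip in N (left out, the last holds). Time passes only in rows, so rows that repeat a pose let the fingers close. It gives the time, the measured TCP pose, the force and the opening at its end, in the units of the state.
- ctrl.get_obs(): the state, without advancing time (a new reading comes with each control period).
- ctrl.get_image(name): name is "side" or "top" or "wrist"; returns (picture, depth): 420x560x3 uint8, blue, green, red; 420x560 float32, m along the optical axis (not along the pixel's ray), 0 where there is no reading.
- ctrl.camera_params(name): a dict with "fov_y" (degrees; the focal length in pixels is half the picture's height over the tangent of half this angle, whatever the lens; pixels are square), "cx", "cy" (the principal point, pixels), "R" (3x3) and "t" (3): a world point X has camera coordinates R X + t; the wrist camera has in their place "hand_eye" (4x4, takes a point from camera to tool coordinates, whose origin is the TCP and whose axes are the tool frame's). Camera axes: x right, y down, z forward; pixel columns grow to the right and rows downward; lengths in m; the calibration is good to about 2 mm. A picture is of the moment at which its call begins: read the wrist's pose just before it. camera_params takes no time and is no camera call.
- ctrl.finish_job(): hands the job in, once; it reports no verdict.
The state is a dict: "t": time; "q": joint angles; "dq": joint speeds; "effort": joint torques, N m; "tool_pos": TCP position; "tool_rot": TCP orientation; "contact_force": force on the tool from outside, world axes, zero at the start; "wrist_torque": the same for the moment, N m; "opening": finger opening in m.
Only numpy, scipy, OpenCV 4.12 (cv2) and the standard library are available. Lean on these libraries where they do the work, as an engineer would, in place of code of your own. Each camera call takes 0.05 s, during which the arm holds its last target.

TASK

The reading glass has been left on the bench timer, covering its reset hole: lift it off and hang it by its stirrup on the brass hook, and let go of it. Then take the stylus from its block, reach it down through the hole in the timer's top and press the recessed red button fully down. Finish with the stylus still gripped and still holding the button down, the glass still on its hook, and leave the viewer, the two rings and the gauge where they are.

Things in the scene. Friction and masses are not known exactly. Their poses are not given: they have to be found in the camera images.
- timer: Black bakelite bench timer, a fixed box 120 (x) x 150 (y) x 60 mm high, origin at the centre of its underside on the bench, z up. In its flat top: a white dial (29 mm radius) on the +y half, two fixed black buttons 6 mm high beside it (not used), and on the -y half, at x 0, y -35 mm, a round vertical reset hole 18 mm across with a thin nickel rim.
- hole (a point): Centre of the mouth of the timer's reset hole, level with the timer's top (60 mm above the bench). The hole is 18 mm across and goes straight down; the red button lies in it, its top 25 mm below the mouth when not pressed.
- reset_button (a joint): How far the recessed red button is pressed: 0 = up, 0.006 m = fully down against its stop. It is sprung: about 1.2 N starts it, 4 N brings it fully down, and it springs back when let go. The button is 16 mm across.
- glass: Reading glass lying flat on the timer over the reset hole, about 120 g, 100 mm high; the same after a half turn. Origin: centre of the lens's underside, z up. Round smoky lens in a nickel rim, 64 mm across, 14 mm thick; over it a stirrup of 6 mm nickel wire in the glass's y-z plane: legs at y +26 and -26 mm up to z 46 mm, then sloping to a peak on the centre line; upright grip on top.
- glass_eye (a point): Underside of the stirrup's peak, 56.5 mm above the glass's origin, which rests on the hook when the glass hangs. The open window below it looks along the glass's x axis: 46 mm wide, 42 mm high at the middle.
- glass_grip (a point): Centre of the glass's mahogany grip, 81 mm above the glass's origin (141 mm above the bench at the start): an upright square bar 18 x 18 mm, sides along the glass's x and y, from z 62 to z 100 mm of the glass.
- hook_stand: Fixed stand with a brass hook; origin at the centre of its underside on the bench, z up. Dark foot 90 mm across, 12 mm high; upright 12 mm post; from its top an 8 mm round bar runs level along the stand's -x for 90 mm (its top 144 mm above the bench) and ends in an upturned tip, top 154 mm above the bench. Nothing stands above the bar but this tip.
- hook_seat (a point): Where to hang the glass: on the top of the hook's bar, 55 mm from the post's axis and 35 mm short of the upturned tip's axis, 144 mm above the bench. Its axes are those of the stand (the bar points along -x).
- stylus_block: Fixed cherry block 60 x 60 x 70 mm high, origin at the centre of its underside; a vertical 11 mm hole through its middle holds the stylus.
- stylus: Stylus standing upright in the block, tip down, 50 g, 115 mm long. Origin at the centre of its tip, z along its axis towards the handle. Steel shaft 7 mm thick from z 0 to 60 mm; a brass collar 18 mm across from z 60 to 64 mm, which rests on the block's top; round orange handle 16 mm thick from z 64 to 115 mm.
- stylus_handle (a point): Middle of the stylus's handle, on its axis, 90 mm from the tip, and 100 mm above the bench while it stands in the block.
- viewer: Bystander: mahogany stereo viewer with hood, about 165 x 150 x 95 mm high, loose; origin on its underside, near its middle.
- ring_a: Bystander: nickel eyepiece ring 38 mm across, 12 mm high, lying loose on the bench; origin at the centre of its underside.
- ring_b: Bystander: the other, same nickel eyepiece ring.
- gauge: Bystander: flat steel dividing gauge, 150 x 30 mm, up to 18 mm high, lying loose on the bench; origin at the centre of its underside, its length along its x.
Mind the look-alikes: they are no part of the job. What is shaped like the timer but blue is not meant. What is shaped like the hook_stand but turquoise is not meant.

How it is judged:
By the outcome, as a careful person would: the job done as asked, in the order asked, and still so for the second after the job is handed in, while the arm keeps its last pose, push and grip.
It also fails if it takes over 54 s, if anything falls off the work surface, if the arm or the gripper's body presses on something with over 40 N, if the wrist force passes 120 N, or if a joint passes its speed limit or range.

## Working session

There is one attempt and no reset: what is moved stays moved. The work goes in short steps, Python scripts to look and compute and a shell command to move; the robot and the scene stay as the last step left them, time stands still between calls to the robot, and variables do not carry over. Pictures are saved under pics/ and viewed, and the job is handed in when it is done.

```bash
mkdir -p pics
cat > h.py <<'E'
import numpy as np, cv2
from scipy.spatial.transform import Rotation as Ro
from station import ctrl
def snap(name,fn):
    o=ctrl.get_obs(); im,d=ctrl.get_image(name); cv2.imwrite(f'pics/{fn}.png',im); np.savez(f'pics/{fn}.npz',im=im,d=d,p=o['tool_pos'],r=o['tool_rot'],name=name)
def w(fn,u,v,dep=None):
    z=np.load(f'pics/{fn}.npz'); n=str(z['name']); c=ctrl.camera_params(n)
    f=210/np.tan(np.radians(c['fov_y'])/2)
    u=np.asarray(u,float);v=np.asarray(v,float)
    if dep is None: dep=z['d'][v.astype(int),u.astype(int)]
    P=np.stack([(u-c['cx'])/f*dep,(v-c['cy'])/f*dep,dep+0*u],-1)
    if n=='wrist':
        H=np.array(c['hand_eye']); T=np.eye(4);T[:3,:3]=Ro.from_rotvec(z['r']).as_matrix();T[:3,3]=z['p']
        M=T@H; return P@M[:3,:3].T+M[:3,3]
    R=np.array(c['R']);t=np.array(c['t']).ravel(); return (P-t)@R
def ray(fn,u,v,h):
    a=w(fn,u,v,0.2);b=w(fn,u,v,1.0); s=(h-a[...,2])/(b[...,2]-a[...,2]); return a+(b-a)*s[...,None] if np.ndim(s) else a+(b-a)*s
E
python3 - <<'E'
from h import *
for n in ['side','top','wrist']:
    snap(n,n+'0'); print({k:np.round(v,3).tolist() for k,v in ctrl.camera_params(n).items()})
print(ctrl.get_obs())
E
```

```text
{'fov_y': 44.617, 'cx': 276.516, 'cy': 209.659, 'R': [[0.813, -0.583, 0.018], [-0.388, -0.564, -0.729], [0.435, 0.586, -0.684]], 't': [-0.468, 0.338, 0.877]}
{'fov_y': 49.059, 'cx': 279.227, 'cy': 204.365, 'R': [[0.021, -0.999, 0.026], [-0.996, -0.023, -0.085], [0.085, -0.024, -0.996]], 't': [0.035, 0.591, 1.053]}
{'fov_y': 70.687, 'cx': 278.137, 'cy': 210.3, 'hand_eye': [[0.001, -0.283, 0.959, -0.142], [1.0, -0.0, -0.001, 0.0], [0.001, 0.959, 0.283, -0.071], [0.0, 0.0, 0.0, 1.0]]}
{'t': 0.15, 'q': array([-1.45101129e+00,  5.32579837e-02,  1.61393891e+00,  3.65731106e-05,
        1.47598294e+00, -1.19004985e-01]), 'dq': array([-0.00040527, -0.0025492 , -0.00384908, -0.00115362, -0.00106777,
        0.00091614]), 'effort': array([ 1.03048972e-04, -3.94243026e+01, -3.70722127e+01, -1.38309642e-04,
        4.62283351e-03, -2.46237846e-05]), 'tool_pos': array([ 0.14778103, -0.60680034,  0.23033642]), 'tool_rot': array([ 2.09539892,  0.25304233, -2.0953234 ]), 'contact_force': array([-0.33685077, -1.08656737,  1.03384229]), 'wrist_torque': array([ 0.01074011,  0.00611258, -0.01154587]), 'opening': 0.08533857186703889}
```

View pics/top0.png

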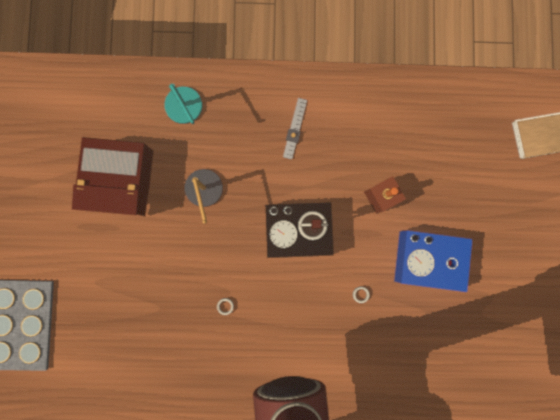

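View pics/side0.png

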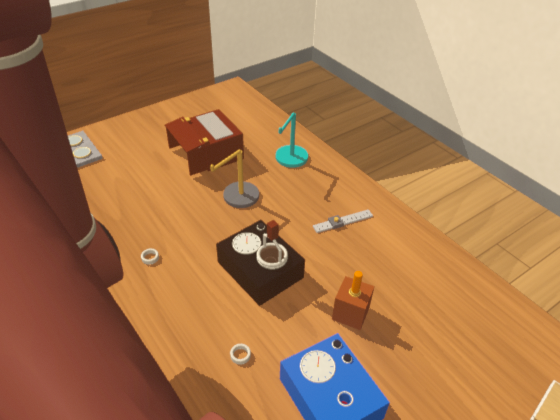

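View pics/wrist0.png

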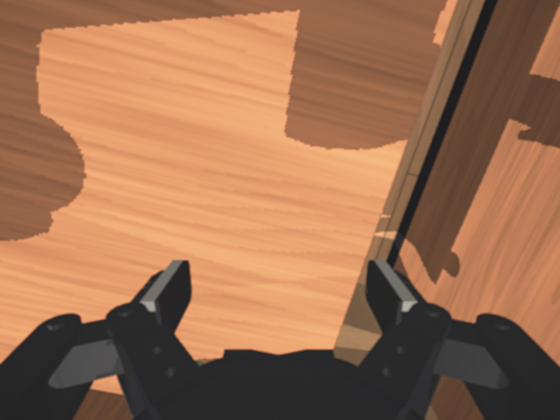

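Candidates in the top picture:
- Timer: black at (299,230), or blue at (435,260), which is the look-alike. I choose black, which has the glass on it.
- Hook: brass on a dark foot at (204,188), or turquoise at (183,104), the look-alike. I choose brass.
- Stylus and block: only at (387,194).

I'll check these in close crops.

Run:
```python
import cv2
a=cv2.imread('pics/top0.png')[150:275,170:420]
cv2.imwrite('pics/c1.png',cv2.resize(a,None,fx=3.2,fy=3.2,interpolation=cv2.INTER_CUBIC))
a=cv2.imread('pics/side0.png')[140:330,200:390]
cv2.imwrite('pics/c2.png',cv2.resize(a,None,fx=3.15,fy=3.15,interpolation=cv2.INTER_CUBIC))
```

```text
(no output)
```

View pics/c1.png

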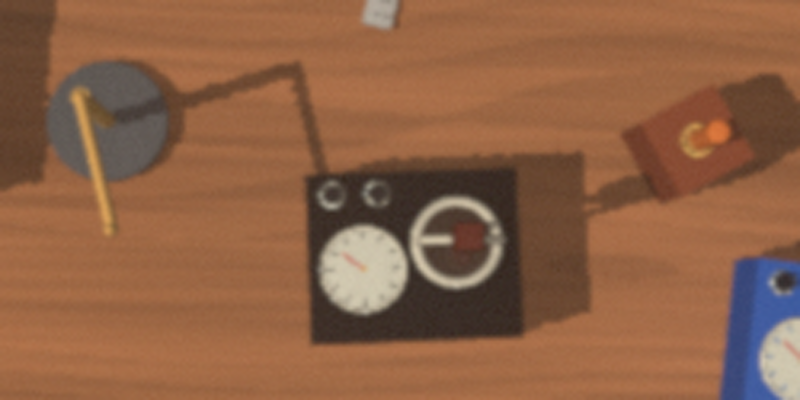

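View pics/c2.png

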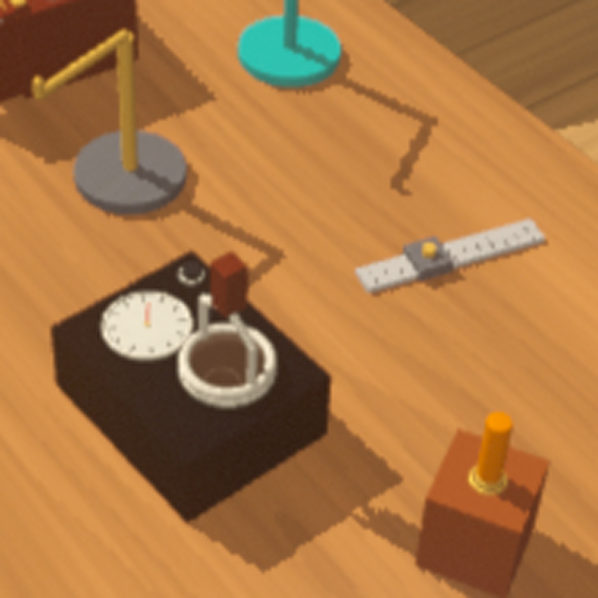

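Run:
```python
from h import *
def T(u,v,h): 
    p=ray('top0',170+u/3.2,150+v/3.2,h); return np.round(p,4)
def S(u,v,h): return np.round(ray('side0',200+u/3.15,140+v/3.15,h),4)
for n,u,v,h in [('t1',305,178,.06),('t2',515,170,.06),('t3',523,335,.06),('t4',312,343,.06),('dial',363,269,.06),('lens',456,242,.074),('grip',467,236,.16),('tip',109,230,.154),('post',78,92,.144),('foot',108,122,.012),('sty',718,131,.125),('collar',697,140,.074),('wire in',424,240,.106),('wireout',498,236,.106)]: print(n,T(u,v,h))
for n,u,v,h in [('dial',148,325,.06),('lens',228,362,.074),('grip',230,265,.16),('sty',498,418,.125),('collar',488,481,.074),('tip',38,80,.154),('post',127,36,.144),('foot',131,165,.012)]: print('S',n,S(u,v,h))
```

```text
t1 [0.5831 0.0806 0.06  ]
t2 [ 0.5923 -0.0682  0.06  ]
t3 [ 0.4759 -0.0752  0.06  ]
t4 [0.4674 0.073  0.06  ]
dial [0.5198 0.0383 0.06  ]
lens [ 0.5397 -0.0257  0.074 ]
grip [ 0.5402 -0.0242  0.16  ]
tip [0.5392 0.2043 0.154 ]
post [0.629  0.2289 0.144 ]
foot [0.6253 0.2274 0.012 ]
sty [ 0.6157 -0.1953  0.125 ]
collar [ 0.6151 -0.1945  0.074 ]
wire in [ 0.5393 -0.0009  0.106 ]
wireout [ 0.543  -0.0509  0.106 ]
S dial [0.5235 0.0359 0.06  ]
S lens [ 0.5412 -0.0321  0.074 ]
S grip [ 0.5427 -0.0302  0.16  ]
S sty [ 0.6193 -0.1951  0.125 ]
S collar [ 0.615  -0.2004  0.074 ]
S tip [0.542  0.2001 0.154 ]
S post [0.6278 0.2197 0.144 ]
S foot [0.631  0.2264 0.012 ]
```

```bash
cat >> h.py <<'E'
def go(target,yaw,cur=None):
    """tool down, tool-y axis at yaw (deg) in world; prints shift, turn in tool axes"""
    o=ctrl.get_obs(); p=np.array(o['tool_pos']);R=Ro.from_rotvec(o['tool_rot']).as_matrix()
    y=np.array([np.cos(np.radians(yaw)),np.sin(np.radians(yaw)),0]);x=np.array([0,0,-1.]);G=np.stack([x,y,np.cross(x,y)],1)
    print('shift',np.round(R.T@(np.array(target)-p),4),'turn',np.round(Ro.from_matrix(R.T@G).as_rotvec(degrees=True),2))
def st():
    o=ctrl.get_obs();R=Ro.from_rotvec(o['tool_rot']).as_matrix()
    print('t',o['t'],'p',np.round(o['tool_pos'],4),'yaw_y',np.round(np.degrees(np.arctan2(R[1,1],R[0,1])),2),'R',np.round(R,3).tolist(),'q',np.round(o['q'],3),'F',np.round(o['contact_force'],2),'op',round(o['opening'],4))
E
python3 - <<'E'
from h import *
st()
go([.541,-.027,.26],4.5);go([.541,-.027,.26],94.5)
E
```

```text
t 0.15 p [ 0.1478 -0.6068  0.2303] yaw_y -76.32 R [[-0.0, 0.237, -0.972], [0.002, -0.972, -0.237], [-1.0, -0.002, -0.0]] q [-1.451  0.053  1.614  0.     1.476 -0.119] F [-0.34 -1.09  1.03] op 0.0853
shift [-0.0288 -0.4704 -0.5192] turn [-8.082e+01 -7.000e-02  7.000e-02]
shift [-0.0288 -0.4704 -0.5192] turn [-1.7082e+02 -1.4000e-01 -1.0000e-02]
```

```bash
python3 -m handwheel '[1,-0.029,-0.028,-0.031,-7,0,0, 1,-0.029,-0.056,-0.062,-14,0,0, 1,-0.029,-0.084,-0.093,-21,0,0, 1,-0.029,-0.112,-0.124,-28,0,0, 1,-0.029,-0.14,-0.155,-35,0,0, 1,-0.029,-0.168,-0.186,-42,0,0, 1,-0.029,-0.196,-0.217,-49,0,0, 1,-0.029,-0.224,-0.248,-56,0,0, 1,-0.029,-0.252,-0.279,-63,0,0, 1,-0.029,-0.28,-0.31,-70,0,0, 1,-0.029,-0.308,-0.341,-77,0,0, 1,-0.029,-0.333,-0.367,-80.8,0,0]' 40
python3 - <<'E'
from h import *
st();go([.541,-.027,.26],4.5)
E
```

```text
t: 1.15
tool_pos: [0.4245, -0.1976, 0.2602]
tool_rot: [1.148, 1.247, -1.148]
contact_force: [1.4, -0.5, -0.5]
opening: 0.0857
t 1.15 p [ 0.4245 -0.1976  0.2602] yaw_y 4.77 R [[0.0, 0.997, 0.083], [-0.0, 0.083, -0.997], [-1.0, 0.0, 0.0]] q [-0.595 -0.353  1.928  0.     1.566 -0.678] F [ 1.42 -0.49 -0.45] op 0.0857
shift [ 0.0002  0.1303 -0.1604] turn [ 0.27  0.01 -0.02]
```

```bash
python3 -m handwheel '[1,0,0.026,-0.032,0,0,0, 1,0,0.052,-0.064,0,0,0, 1,0,0.078,-0.096,0,0,0, 1,0,0.104,-0.128,0,0,0, 1,0,0.13,-0.16,0.3,0,0, 1,0,0.13,-0.16,0.3,0,0]'
python3 - <<'E'
from h import *
st();snap('wrist','w1')
E
```

```text
t: 1.65
tool_pos: [0.5431, -0.0245, 0.2597]
tool_rot: [1.152, 1.248, -1.149]
contact_force: [-0.3, -0.7, -0.8]
opening: 0.0856
t 1.65 p [ 0.5431 -0.0245  0.2597] yaw_y 4.56 R [[0.0, 0.997, 0.08], [0.003, 0.08, -0.997], [-1.0, 0.0, -0.003]] q [-0.183 -0.158  1.769  0.003  1.531 -0.263] F [-0.32 -0.73 -0.81] op 0.0856
```

View pics/w1.png

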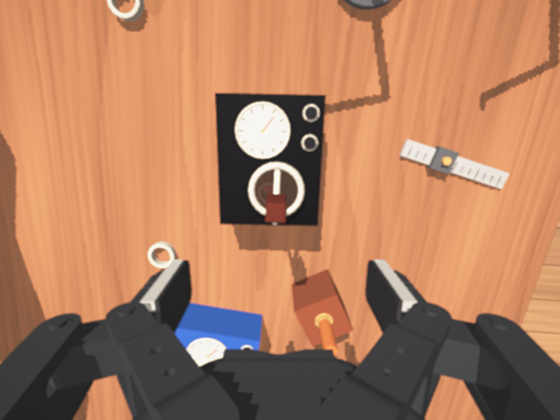

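Run:
```python
import cv2
a=cv2.imread('pics/w1.png')[80:240,200:360]
cv2.imwrite('pics/c3.png',cv2.resize(a,None,fx=3.75,fy=3.75,interpolation=cv2.INTER_CUBIC))
```

```text
(no output)
```

View pics/c3.png

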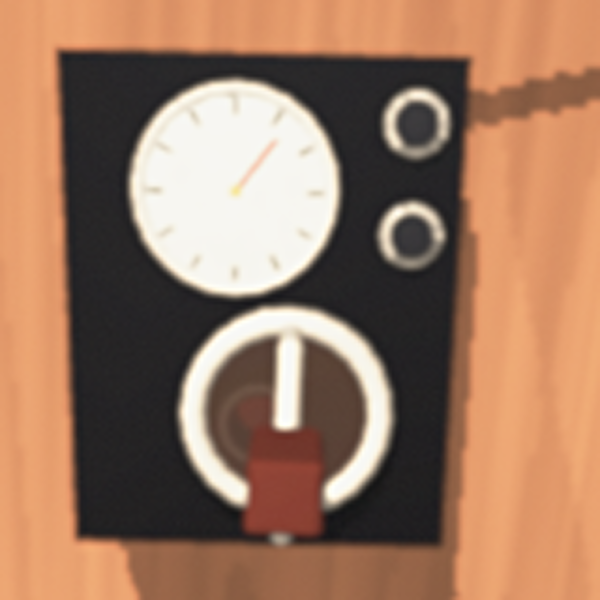

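Run:
```python
from h import *
def T(n,u,v,h): print(n,np.round(ray('w1',200+u/3.75,80+v/3.75,h),4))
T('griptop',284,498,.16)
for a in [(247,461),(324,461),(324,535),(244,535)]:T('c',*a,.16)
T('lens',286,412,.074);T('wiretop',290,335,.106);T('wire2',281,540,.106)
for a in [(60,52),(469,60),(441,543),(78,538)]:T('t',*a,.06)
T('dial',235,190,.06);T('hole',258,423,.06)
T('block?',0,0,.06)
print(np.round(ray('w1',324,320,.074),4))
```

```text
griptop [ 0.5402 -0.0262  0.16  ]
c [ 0.5312 -0.0182  0.16  ]
c [ 0.5485 -0.0168  0.16  ]
c [ 0.55   -0.0343  0.16  ]
c [ 0.5317 -0.0358  0.16  ]
lens [ 0.5399 -0.0249  0.074 ]
wiretop [0.5391 0.0031 0.106 ]
wire2 [ 0.5411 -0.0547  0.106 ]
t [0.467  0.0725 0.06  ]
t [0.5847 0.0796 0.06  ]
t [ 0.5937 -0.0673  0.06  ]
t [ 0.4759 -0.075   0.06  ]
dial [0.5197 0.0381 0.06  ]
hole [ 0.5315 -0.0321  0.06  ]
block? [0.4497 0.085  0.06  ]
[ 0.6147 -0.1912  0.074 ]
```

Run:
```python
from h import *
go([.5401,-.026,.123],4.4)
```

```text
shift [ 0.1366 -0.0015 -0.001 ] turn [ 0.09 -0.04  0.07]
```

```bash
python3 -m handwheel '[1,0.04,-0.0015,-0.001,0,0,0, 1,0.075,-0.0015,-0.001,0,0,0, 1,0.1,-0.0015,-0.001,0,0,0, 1,0.12,-0.0015,-0.001,0,0,0, 1,0.137,-0.0015,-0.001,0,0,0, 1,0.137,-0.0015,-0.001,0,0,0]'
python3 - <<'E'
from h import *
st();snap('wrist','w2')
E
python3 -m handwheel '[0,0,0,0,0,0,0, 0,0,0,0,0,0,0, 0,0,0,0,0,0,0, 0,0,0,0,0,0,0, 0,0,0,0,0,0,0, 0,0,0,0,0,0,0, 0,0,0,0,0,0,0, 0,0,0,0,0,0,0]' 40;python3 - <<'E'
from h import *
st();snap('side','s2')
E
```

```text
t: 2.2
tool_pos: [0.5358, -0.0294, 0.1185]
tool_rot: [1.153, 1.25, -1.162]
contact_force: [0.1, -0.3, -0.7]
opening: 0.0852
t 2.2 p [ 0.5358 -0.0294  0.1185] yaw_y 4.11 R [[-0.009, 0.997, 0.072], [0.001, 0.072, -0.997], [-1.0, -0.008, -0.002]] q [-0.193 -0.055  1.915 -0.     1.29  -0.265] F [ 0.1  -0.28 -0.7 ] op 0.0852
t: 2.92
tool_pos: [0.5399, -0.0291, 0.124]
tool_rot: [1.156, 1.242, -1.154]
contact_force: [0.3, 1.5, 2.8]
opening: 0.0173
t 2.9167 p [ 0.5399 -0.0291  0.124 ] yaw_y 4.19 R [[0.001, 0.997, 0.073], [-0.0, 0.073, -0.997], [-1.0, 0.001, 0.0]] q [-0.192 -0.058  1.908  0.     1.29  -0.265] F [0.31 1.5  2.82] op 0.0173
```

View pics/w2.png

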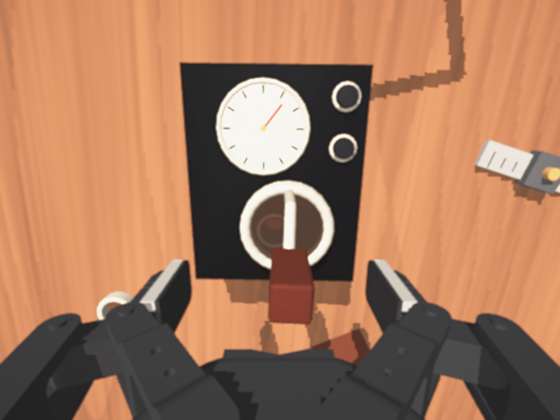

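View pics/s2.png

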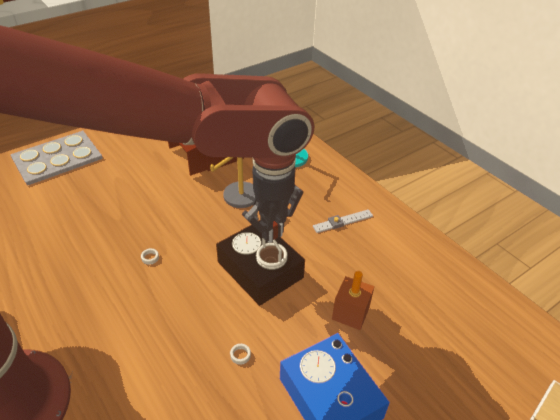

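```bash
python3 -m handwheel '[0,-0.02,0,0,0,0,0, 0,-0.05,0,0,0,0,0, 0,-0.085,0,0,0,0,0, 0,-0.085,-0.012,-0.03,0,0,0, 0,-0.085,-0.024,-0.06,0,0,0, 0,-0.085,-0.035,-0.09,0,0,0, 0,-0.085,-0.04,-0.11,0,0,0, 0,-0.085,-0.04,-0.11,0,0,0, 0,-0.085,-0.04,-0.11,0,0,0, 0,-0.085,-0.04,-0.11,0,0,0]' 40;python3 - <<'E'
from h import *
st();snap('wrist','w3');snap('top','t3')
E
```

```text
t: 3.8
tool_pos: [0.4914, 0.0774, 0.2079]
tool_rot: [1.154, 1.243, -1.156]
contact_force: [0.5, -0.9, -1.5]
opening: 0.0178
t 3.8 p [0.4914 0.0774 0.2079] yaw_y 4.19 R [[-0.001, 0.997, 0.073], [-0.001, 0.073, -0.997], [-1.0, -0.001, 0.001]] q [ 7.000e-03 -2.440e-01  1.929e+00 -1.000e-03  1.457e+00 -6.600e-02] F [ 0.51 -0.9  -1.52] op 0.0178
```

View pics/w3.png

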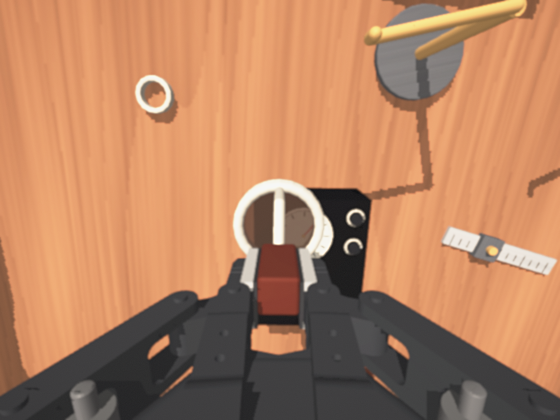

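View pics/t3.png

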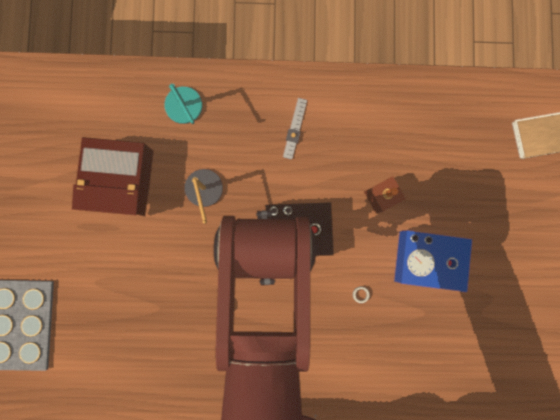

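Run:
```python
import cv2
a=cv2.imread('pics/w3.png')[0:110,350:540]
cv2.imwrite('pics/c4.png',cv2.resize(a,None,fx=4.2,fy=4.2,interpolation=cv2.INTER_CUBIC))
a=cv2.imread('pics/t3.png')[160:230,170:250]
cv2.imwrite('pics/c5.png',cv2.resize(a,None,fx=8,fy=8,interpolation=cv2.INTER_CUBIC))
```

```text
(no output)
```

View pics/c4.png

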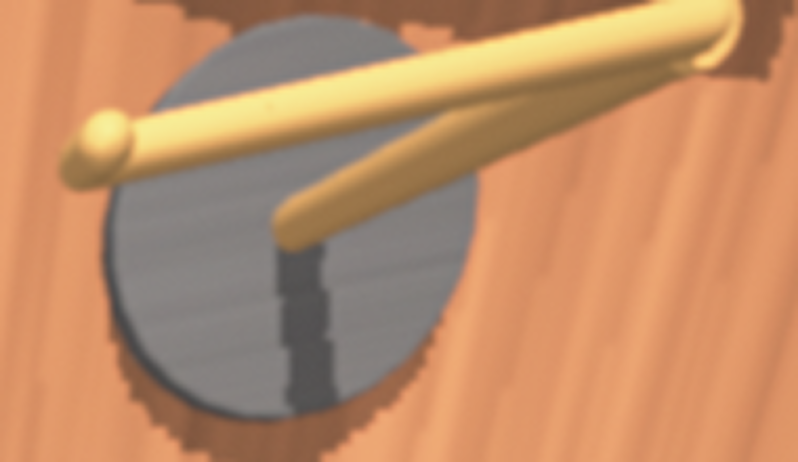

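View pics/c5.png

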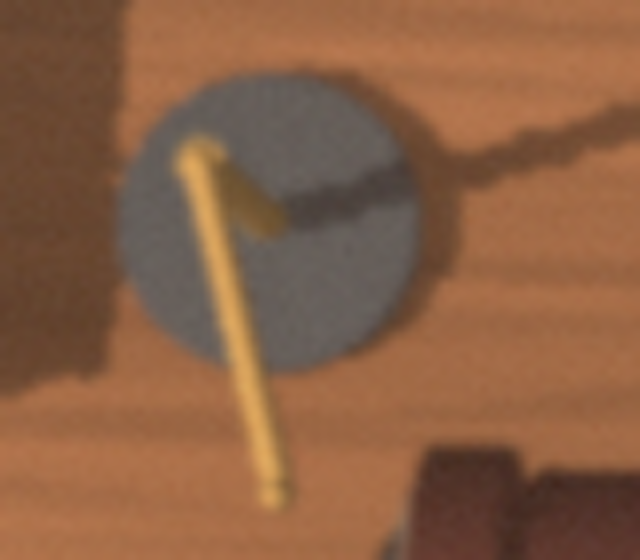

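Run:
```python
from h import *
def W(n,u,v,h):
    r=ray('w3',350+u/4.2,v/4.2,h);print('w',n,np.round(r,4));return r
def T(n,u,v,h): 
    r=ray('t3',170+u/8,160+v/8,h);print('t',n,np.round(r,4));return r
W('tip',107,137,.154);W('tipb',107,140,.150);a=W('bar1',300,108,.14);b=W('bar2',600,51,.14);print(np.degrees(np.arctan2(*(b-a)[[1,0]])))
W('corner',712,27,.14);W('foot',291,215,.012)
T('tip',274,495,.152);a=T('bar',265,450,.14);b=T('bar',208,200,.14);print(np.degrees(np.arctan2(*(b-a)[[1,0]])))
T('corner',200,155,.144);T('foot',268,222,.012)
d=np.load('pics/w3.npz')['d']
print(np.round(ray('w3',279,224,.16),4),d[8,410:413],np.round(w('w3',np.array([376,400,450,500]),np.array([34,32,20,10])),4))
```

```text
w tip [0.5386 0.2037 0.154 ]
w tipb [0.5397 0.2044 0.15  ]
w bar1 [0.5703 0.2135 0.14  ]
w bar2 [0.6127 0.2239 0.14  ]
13.852614323180491
w corner [0.6282 0.2281 0.14  ]
w foot [0.6244 0.23   0.012 ]
t tip [0.5393 0.2042 0.152 ]
t bar [0.5515 0.2086 0.14  ]
t bar [0.6164 0.2257 0.14  ]
14.731388403909607
t corner [0.6277 0.2275 0.144 ]
t foot [0.6262 0.228  0.012 ]
[0.4907 0.0833 0.16  ] [0.29377234 0.29461744 0.2930991 ] [[0.5396 0.2036 0.1519]
 [0.5565 0.2082 0.1431]
 [0.5853 0.2164 0.1442]
 [0.6143 0.2239 0.1439]]
```

Run:
```python
from h import *
st();go([.5197,.1949,.173],14.7);go([.5748,.2094,.173],14.7)
```

```text
t 3.9 p [0.4917 0.0769 0.208 ] yaw_y 4.11 R [[-0.0, 0.997, 0.072], [-0.0, 0.072, -0.997], [-1.0, -0.001, 0.0]] q [ 0.006 -0.243  1.928 -0.     1.458 -0.066] F [-0.3   0.18 -0.71] op 0.0177
shift [ 0.035   0.0364 -0.1157] turn [-10.59   0.02   0.03]
shift [ 0.0349  0.0924 -0.1262] turn [-10.59   0.02   0.03]
```

```bash
python3 -m handwheel '[0,0,0.006,-0.02,-2,0,0, 0,0.005,0.014,-0.045,-5,0,0, 0,0.015,0.022,-0.07,-8,0,0, 0,0.025,0.03,-0.095,-10.6,0,0, 0,0.032,0.034,-0.11,-10.6,0,0, 0,0.035,0.036,-0.116,-10.6,0,0, 0,0.035,0.036,-0.116,-10.6,0,0, 0,0.035,0.036,-0.116,-10.6,0,0, 0,0.035,0.036,-0.116,-10.6,0,0]';python3 - <<'E'
from h import *
st();snap('wrist','w4');snap('side','s4')
a=cv2.imread('pics/s4.png')[100:260,160:360]
cv2.imwrite('pics/c6.png',cv2.resize(a,None,fx=3.75,fy=3.75,interpolation=cv2.INTER_CUBIC))
st()
E
```

```text
t: 4.65
tool_pos: [0.5194, 0.195, 0.1738]
tool_rot: [1.018, 1.319, -1.018]
contact_force: [0.5, -0.7, -1.0]
opening: 0.0174
t 4.65 p [0.5194 0.195  0.1738] yaw_y 14.7 R [[0.001, 0.967, 0.254], [-0.0, 0.254, -0.967], [-1.0, 0.001, 0.0]] q [ 0.225 -0.073  1.835 -0.     1.379 -0.031] F [ 0.47 -0.69 -1.04] op 0.0174
t 4.75 p [0.5194 0.1951 0.1741] yaw_y 14.69 R [[0.001, 0.967, 0.254], [0.0, 0.254, -0.967], [-1.0, 0.001, 0.0]] q [ 0.225 -0.073  1.835 -0.     1.379 -0.031] F [ 0.07  0.73 -1.27] op 0.0178
```

View pics/w4.png

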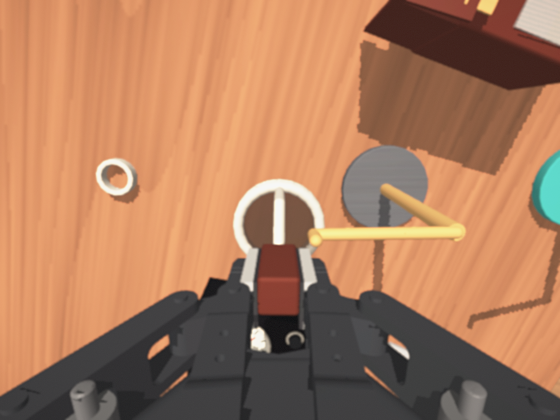

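View pics/c6.png

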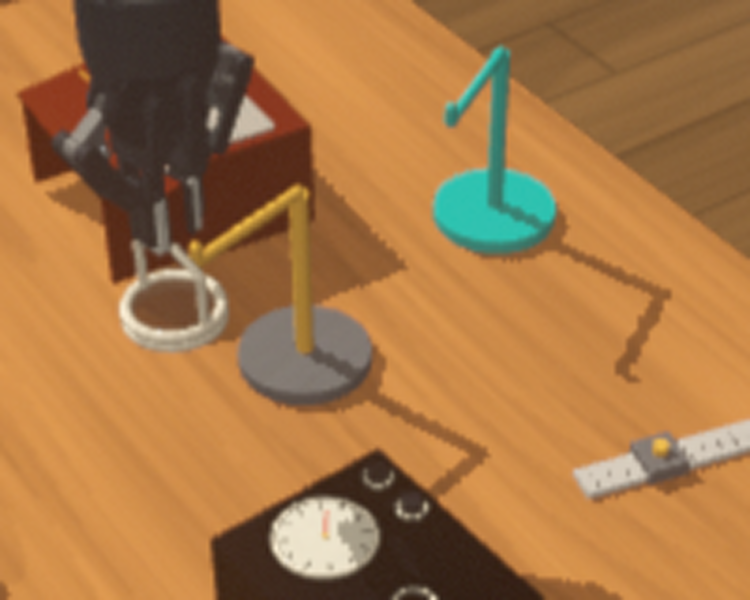

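Run:
```python
from h import *
a=ray('w4',315,237,.152);print(a)
b=ray('w4',457,232,.142);a2=ray('w4',340,235,.142);print(b,np.degrees(np.arctan2(*(b-a2)[[1,0]])))
print(w('w4',np.array([350,400,440]),np.array([234,233,232])))
lens=ray('w4',279,222,.1738-.05);print('lens',lens, 'eye pred',.5194-.0011,.195+.0044)
```

```text
[0.53795216 0.20704158 0.152     ]
[0.62524357 0.22931342 0.142     ] 16.260646989906466
[[0.56023294 0.21164447 0.14390556]
 [0.59046115 0.21990112 0.14300906]
 [0.61410948 0.22689347 0.14328639]]
lens [0.51737514 0.20152567 0.1238    ] eye pred 0.5183 0.1994
```

```bash
python3 -m handwheel '[0,0,0.01,0,0,0,0, 0,0,0.022,0,0,0,0, 0,0,0.034,0,0,0,0, 0,0,0.046,0,0,0,0, 0,0,0.057,0,0,0,0, 0,0,0.057,0,0,0,0, 0,0,0.057,0,0,0,0]';python3 - <<'E'
from h import *
st();snap('side','s5');snap('wrist','w5')
a=cv2.imread('pics/s5.png')[100:260,160:360]
cv2.imwrite('pics/c7.png',cv2.resize(a,None,fx=3.75,fy=3.75,interpolation=cv2.INTER_CUBIC))
E
```

```text
t: 5.33
tool_pos: [0.5747, 0.2103, 0.1735]
tool_rot: [1.018, 1.32, -1.017]
contact_force: [-0.4, -0.3, -0.1]
opening: 0.0173
t 5.3333 p [0.5747 0.2103 0.1735] yaw_y 14.75 R [[0.0, 0.967, 0.255], [0.0, 0.255, -0.967], [-1.0, 0.0, 0.0]] q [ 0.229  0.064  1.7   -0.     1.378 -0.028] F [-0.43 -0.31 -0.12] op 0.0173
```

View pics/c7.png

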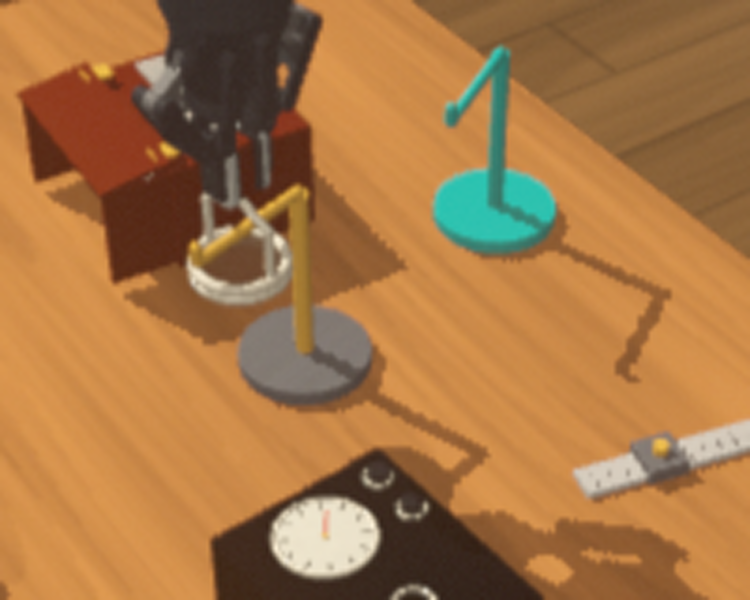

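View pics/w5.png

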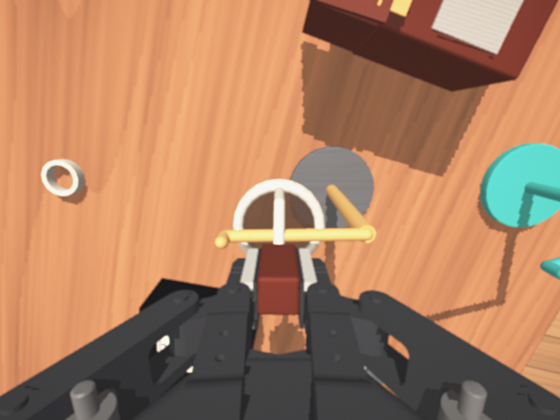

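```bash
python3 -m handwheel '[0,0.006,0,0,0,0,0, 0,0.012,0,0,0,0,0, 0,0.016,0,0,0,0,0, 0,0.019,0,0,0,0,0, 0,0.021,0,0,0,0,0, 0,0.021,0,0,0,0,0, 0,0.021,0,0,0,0,0, 0,0.021,0,0,0,0,0]';python3 - <<'E'
from h import *
st()
E
```

```text
t: 6.1
tool_pos: [0.5742, 0.2106, 0.1524]
tool_rot: [1.017, 1.32, -1.017]
contact_force: [-0.3, 0.8, -0.6]
opening: 0.017
t 6.1 p [0.5742 0.2106 0.1524] yaw_y 14.78 R [[0.0, 0.967, 0.255], [0.0, 0.255, -0.967], [-1.0, 0.0, 0.0]] q [ 0.23   0.081  1.718 -0.     1.342 -0.028] F [-0.26  0.81 -0.57] op 0.017
```

```bash
python3 -m handwheel '[0,0.001,0,0,0,0,0, 0,0.001,0,0,0,0,0, 0,0.002,0,0,0,0,0, 0,0.002,0,0,0,0,0, 0,0.002,0,0,0,0,0]';python3 - <<'E'
from h import *
st();snap('side','s6');snap('wrist','w6')
a=cv2.imread('pics/s6.png')[100:260,160:360]
cv2.imwrite('pics/c8.png',cv2.resize(a,None,fx=3.75,fy=3.75,interpolation=cv2.INTER_CUBIC))
E
```

```text
t: 6.52
tool_pos: [0.5745, 0.2108, 0.1515]
tool_rot: [1.018, 1.32, -1.016]
contact_force: [-1.9, -0.4, 5.7]
opening: 0.0173
t 6.5167 p [0.5745 0.2108 0.1515] yaw_y 14.79 R [[0.001, 0.967, 0.255], [0.0, 0.255, -0.967], [-1.0, 0.001, -0.0]] q [ 0.23   0.082  1.718  0.     1.34  -0.028] F [-1.89 -0.35  5.71] op 0.0173
```

View pics/c8.png

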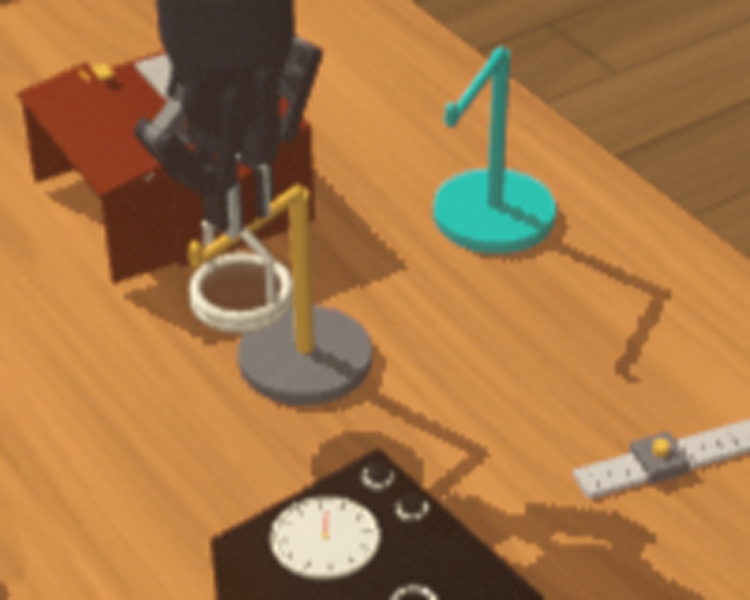

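View pics/w6.png

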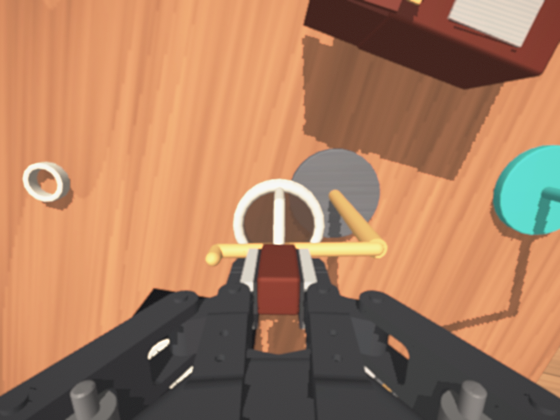

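Contact came at the predicted height, about 6 N up. I'll release with a partial opening so the fingers clear the hook's tip.

```bash
python3 -m handwheel '[0.3,0,0,0,0,0,0, 0.33,0,0,0,0,0,0, 0.33,0,0,0,0,0,0, 0.33,0,0,0,0,0,0, 0.33,0,0,0,0,0,0]';python3 - <<'E'
from h import *
st();snap('wrist','w7')
E
```

```text
t: 7.03
tool_pos: [0.5738, 0.2105, 0.1498]
tool_rot: [1.017, 1.321, -1.018]
contact_force: [0.1, 0.5, -0.8]
opening: 0.0281
t 7.0333 p [0.5738 0.2105 0.1498] yaw_y 14.78 R [[-0.001, 0.967, 0.255], [-0.0, 0.255, -0.967], [-1.0, -0.001, -0.0]] q [ 0.23   0.083  1.72   0.     1.339 -0.028] F [ 0.13  0.54 -0.79] op 0.0281
```

View pics/w7.png

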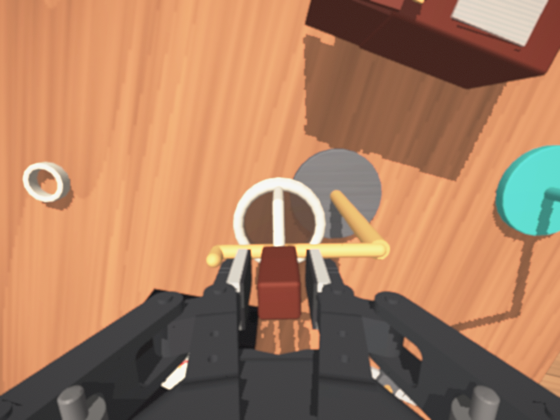

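```bash
python3 -m handwheel '[0.33,-0.006,0,0,0,0,0, 0.33,-0.018,0,0,0,0,0, 0.33,-0.035,0,0,0,0,0, 0.33,-0.055,0,0,0,0,0, 0.33,-0.08,0,0,0,0,0, 0.5,-0.1,0,0,0,0,0, 0.8,-0.1,0,0,0,0,0]';python3 - <<'E'
from h import *
st();snap('wrist','w8');snap('side','s8')
a=cv2.imread('pics/s8.png')[100:260,160:360]
cv2.imwrite('pics/c9.png',cv2.resize(a,None,fx=3.75,fy=3.75,interpolation=cv2.INTER_CUBIC))
go([.615,-.1945,.2],14.8)
E
```

```text
t: 7.67
tool_pos: [0.5768, 0.2113, 0.258]
tool_rot: [1.023, 1.313, -1.009]
contact_force: [0.1, -1.1, 1.3]
opening: 0.0518
t 7.6667 p [0.5768 0.2113 0.258 ] yaw_y 14.79 R [[0.011, 0.967, 0.255], [0.003, 0.255, -0.967], [-1.0, 0.011, 0.0]] q [ 0.23   0.006  1.616 -0.     1.508 -0.028] F [ 0.12 -1.11  1.26] op 0.0518
shift [ 0.0523 -0.0648  0.4021] turn [-0.02  0.   -0.21]
```

View pics/w8.png

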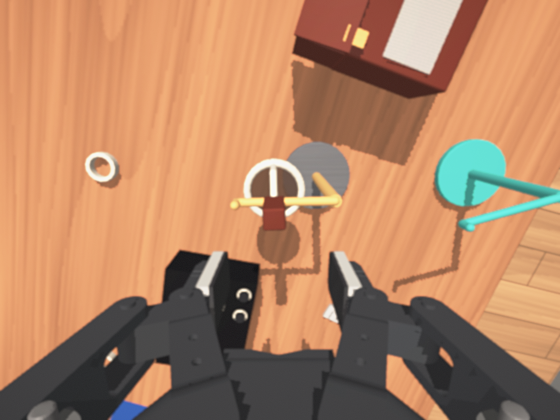

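View pics/c9.png

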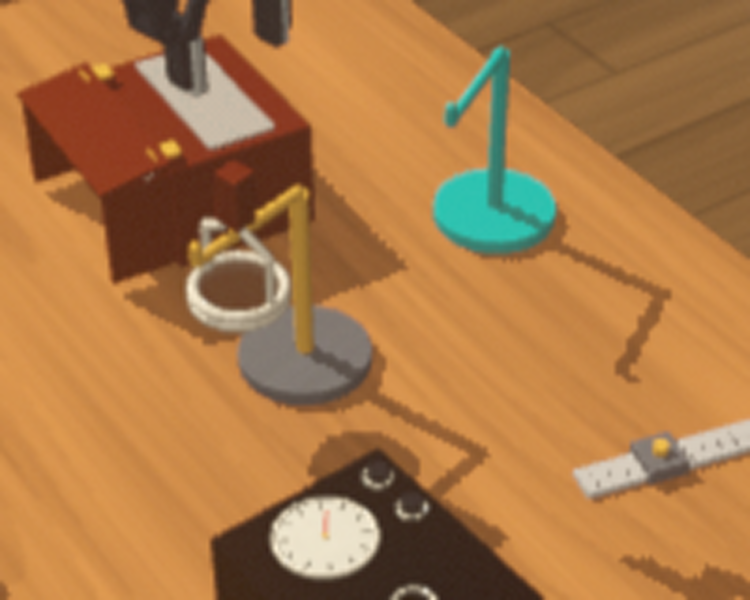

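```bash
python3 -m handwheel '[1,0,-0.006,0.04,0,0,0, 1,0,-0.013,0.08,0,0,0, 1,0,-0.019,0.12,0,0,0, 1,0,-0.026,0.16,0,0,0, 1,0,-0.032,0.2,0,0,0, 1,0,-0.039,0.24,0,0,0, 1,0,-0.045,0.28,0,0,0, 1,0,-0.052,0.32,0,0,0, 1,0,-0.058,0.36,0,0,0, 1,0,-0.064,0.39,0,0,0, 1,0,-0.065,0.402,0,0,0, 1,0,-0.065,0.402,0,0,0]';python3 -m handwheel '[1,0,0,0,0,0,0, 1,0,0,0,0,0,0, 1,0,0,0,0,0,0]'
python3 - <<'E'
from h import *
st();snap('wrist','w9')
E
```

```text
t: 8.77
tool_pos: [0.613, -0.197, 0.2483]
tool_rot: [1.02, 1.322, -1.021]
contact_force: [0.4, 0.3, -0.2]
opening: 0.0856
t: 9.02
tool_pos: [0.6138, -0.1928, 0.2501]
tool_rot: [1.016, 1.322, -1.015]
contact_force: [0.6, 0.4, 0.1]
opening: 0.0852
t 9.0167 p [ 0.6138 -0.1928  0.2501] yaw_y 14.91 R [[-0.0, 0.966, 0.257], [0.001, 0.257, -0.966], [-1.0, -0.0, -0.001]] q [-0.42   0.086  1.547  0.     1.509 -0.68 ] F [0.56 0.42 0.09] op 0.0852
```

View pics/w9.png

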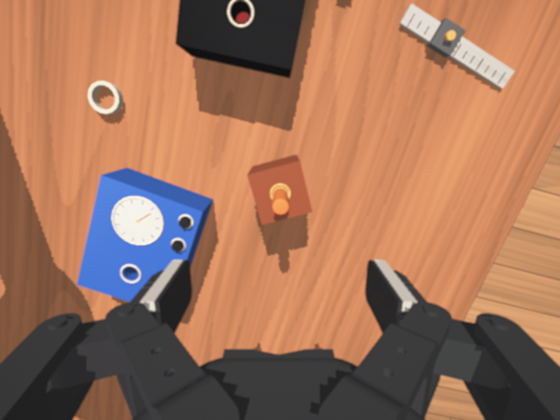

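Run:
```python
from h import *
a=cv2.imread('pics/w9.png')[150:230,240:320]
cv2.imwrite('pics/c10.png',cv2.resize(a,None,fx=7,fy=7,interpolation=cv2.INTER_CUBIC))
a=cv2.imread('pics/w9.png')[0:40,210:270]
cv2.imwrite('pics/c11.png',cv2.resize(a,None,fx=8,fy=8,interpolation=cv2.INTER_CUBIC))
```

View pics/c10.png

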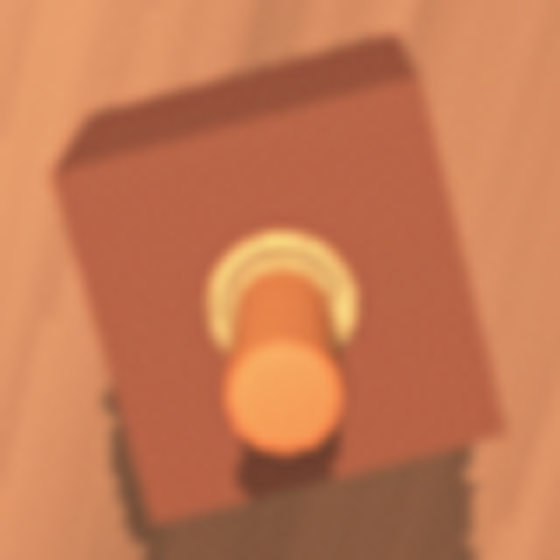

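View pics/c11.png

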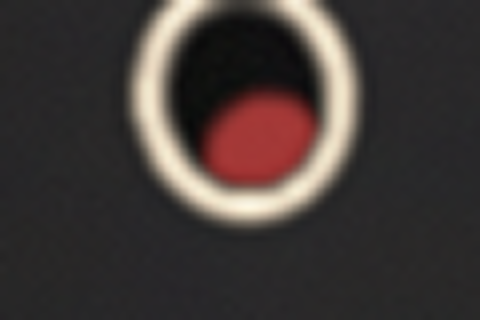

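Run:
```python
from h import *
print(ray('w9',240+285/7,150+397/7,.125),ray('w9',240+283/7,150+303/7,.074),ray('w9',210+245/8,97/8,.06))
print(w('w9',np.array([280]),np.array([207])))
go([.6155,-.1955,.09],14.9)
```

```text
[ 0.61592136 -0.19547072  0.125     ] [ 0.61565569 -0.1943788   0.074     ] [ 0.53193005 -0.03206327  0.06      ]
[[ 0.59485266 -0.12382729  0.39242437]]
shift [0.1603 0.0009 0.003 ] turn [ 0.01 -0.02  0.  ]
```

```bash
python3 -m handwheel '[1,0.04,0.001,0.0025,0,0,0, 1,0.08,0.001,0.0025,0,0,0, 1,0.115,0.001,0.0025,0,0,0, 1,0.14,0.001,0.0025,0,0,0, 1,0.155,0.001,0.0025,0,0,0, 1,0.163,0.001,0.0025,0,0,0, 1,0.163,0.001,0.0025,0,0,0, 1,0.163,0.001,0.0025,0,0,0, 1,0.163,0.001,0.0025,0,0,0]'
python3 - <<'E'
from h import *
st();snap('wrist','w10')
E
```

```text
t: 9.82
tool_pos: [0.6171, -0.1974, 0.0901]
tool_rot: [1.017, 1.316, -1.015]
contact_force: [-0.1, -0.6, -0.6]
opening: 0.0851
t 9.8167 p [ 0.6171 -0.1974  0.0901] yaw_y 14.8 R [[0.004, 0.967, 0.255], [-0.002, 0.255, -0.967], [-1.0, 0.003, 0.003]] q [-0.424  0.223  1.67   0.     1.244 -0.683] F [-0.12 -0.57 -0.57] op 0.0851
```

View pics/w10.png

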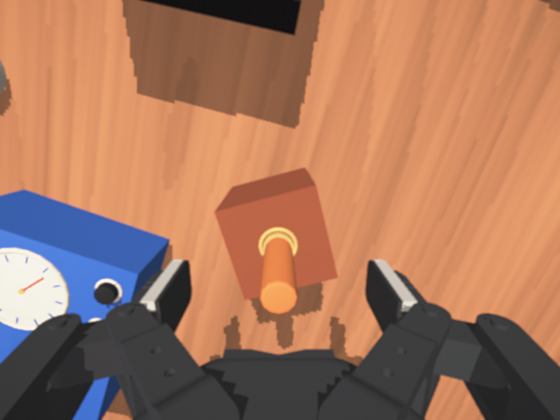

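Run:
```python
from h import *
st();go([.6157,-.195,.087],14.8)
```

```text
t 9.8667 p [ 0.6171 -0.1975  0.0902] yaw_y 14.79 R [[0.004, 0.967, 0.255], [-0.002, 0.255, -0.967], [-1.0, 0.004, 0.003]] q [-0.425  0.223  1.671  0.     1.244 -0.683] F [-0.61  0.48 -0.03] op 0.0853
shift [ 0.0031 -0.0007 -0.0028] turn [-0.01  0.16 -0.2 ]
```

```bash
python3 -m handwheel '[1,0.003,-0.001,-0.003,0,0.15,-0.2, 1,0.003,-0.001,-0.003,0,0.15,-0.2, 1,0.003,-0.001,-0.003,0,0.15,-0.2, 0,0.003,-0.001,-0.003,0,0.15,-0.2, 0,0.003,-0.001,-0.003,0,0.15,-0.2, 0,0.003,-0.001,-0.003,0,0.15,-0.2, 0,0.003,-0.001,-0.003,0,0.15,-0.2, 0,0.003,-0.001,-0.003,0,0.15,-0.2, 0,0.003,-0.001,-0.003,0,0.15,-0.2, 0,0.003,-0.001,-0.003,0,0.15,-0.2, 0,0.003,-0.001,-0.003,0,0.15,-0.2, 0,0.003,-0.001,-0.003,0,0.15,-0.2]' 60
python3 - <<'E'
from h import *
st()
E
```

```text
t: 10.87
tool_pos: [0.6139, -0.1942, 0.0844]
tool_rot: [1.017, 1.324, -1.018]
contact_force: [0.6, -0.4, -0.4]
opening: 0.0143
t 10.8667 p [ 0.6139 -0.1942  0.0844] yaw_y 14.78 R [[-0.003, 0.967, 0.255], [0.002, 0.255, -0.967], [-1.0, -0.003, -0.002]] q [-0.422  0.226  1.678  0.     1.242 -0.68 ] F [ 0.63 -0.41 -0.44] op 0.0143
```

```bash
python3 -m handwheel '[0,-0.02,0,0,0,0,0, 0,-0.05,0,0,0,0,0, 0,-0.08,0,0,0,0,0, 0,-0.1,0,0,0,0,0, 0,-0.1,0,0,0,0,0, 0,-0.1,0,0,0,0,0]'
python3 - <<'E'
from h import *
st();go([.5317,-.0322,.185],14.8)
E
```

```text
t: 11.37
tool_pos: [0.6147, -0.1947, 0.1858]
tool_rot: [1.017, 1.322, -1.018]
contact_force: [-0.1, 0.3, -1.1]
opening: 0.0145
t 11.3667 p [ 0.6147 -0.1947  0.1858] yaw_y 14.78 R [[-0.002, 0.967, 0.255], [0.0, 0.255, -0.967], [-1.0, -0.001, -0.001]] q [-0.422  0.13   1.607 -0.     1.406 -0.68 ] F [-0.1   0.33 -1.05] op 0.0145
shift [ 0.001  -0.0388 -0.1783] turn [-0.02 -0.04  0.09]
```

```bash
python3 -m handwheel '[0,0,-0.005,-0.025,0,0,0, 0,0,-0.012,-0.055,0,0,0, 0,0,-0.02,-0.09,0,0,0, 0,0,-0.028,-0.125,0,0,0, 0,0,-0.034,-0.155,0,0,0, 0,0,-0.038,-0.172,0,0,0, 0,0,-0.039,-0.178,0,0,0, 0,0,-0.039,-0.178,0,0,0, 0,0,-0.039,-0.178,0,0,0, 0,0,-0.039,-0.178,0,0,0, 0,0,-0.039,-0.178,0,0,0]'
python3 - <<'E'
from h import *
st();snap('wrist','w11');snap('side','s11');snap('top','t11');st()
a=cv2.imread('pics/s11.png')[150:330,200:380]
cv2.imwrite('pics/c12.png',cv2.resize(a,None,fx=3.3,fy=3.3,interpolation=cv2.INTER_CUBIC))
E
```

```text
t: 12.28
tool_pos: [0.5315, -0.0334, 0.1848]
tool_rot: [1.018, 1.324, -1.02]
contact_force: [0.3, -1.0, -0.3]
opening: 0.0148
t 12.2833 p [ 0.5315 -0.0334  0.1848] yaw_y 14.7 R [[-0.004, 0.967, 0.254], [0.001, 0.254, -0.967], [-1.0, -0.004, -0.002]] q [-2.030e-01 -1.340e-01  1.872e+00  1.000e-03  1.407e+00 -4.590e-01] F [ 0.34 -0.95 -0.29] op 0.0148
t 12.4333 p [ 0.5313 -0.033   0.1849] yaw_y 14.72 R [[-0.004, 0.967, 0.254], [0.002, 0.254, -0.967], [-1.0, -0.004, -0.003]] q [-2.020e-01 -1.340e-01  1.873e+00  1.000e-03  1.407e+00 -4.590e-01] F [ 0.41 -0.36  0.58] op 0.0147
```

View pics/w11.png

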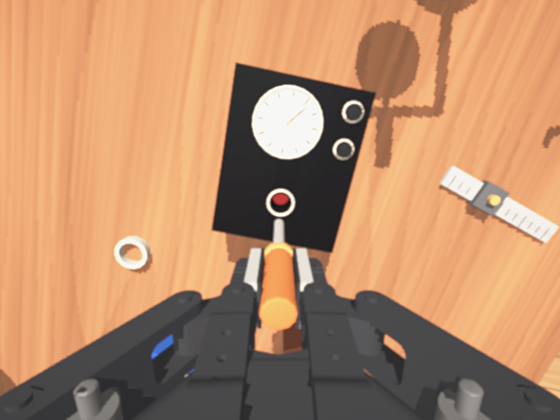

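View pics/c12.png

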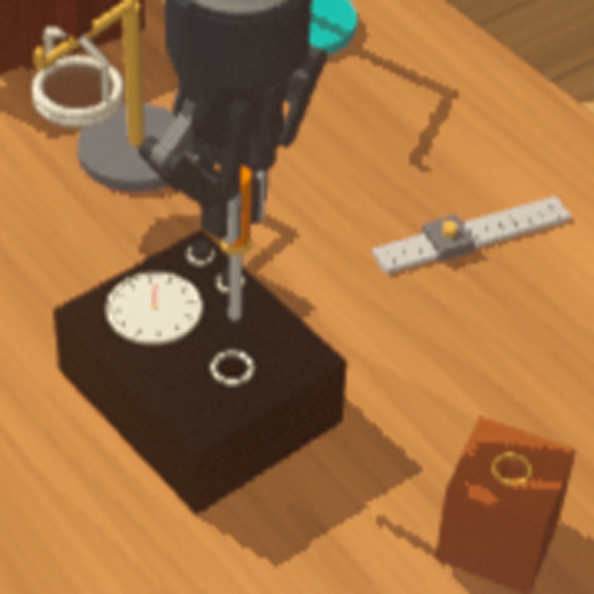

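Run:
```python
from h import *
a=cv2.imread('pics/w11.png')[180:340,240:320]
cv2.imwrite('pics/c13.png',cv2.resize(a,None,fx=3.75*1,fy=3.75,interpolation=cv2.INTER_CUBIC))
print('tip w',ray('w11',279,223,.1105),'hole w',ray('w11',280,203,.06),'handletop',ray('w11',279,314,.2255))
print('tip s',ray('s11',200+235/3.3,150+317/3.3,.1105),'hole s',ray('s11',200+232/3.3,150+367/3.3,.06))
```

```text
tip w [ 0.53143199 -0.0353473   0.1105    ] hole w [ 0.53155363 -0.03258988  0.06      ] handletop [ 0.53153836 -0.0347201   0.2255    ]
tip s [ 0.53359861 -0.0380163   0.1105    ] hole s [ 0.53509346 -0.03358266  0.06      ]
```

View pics/c13.png

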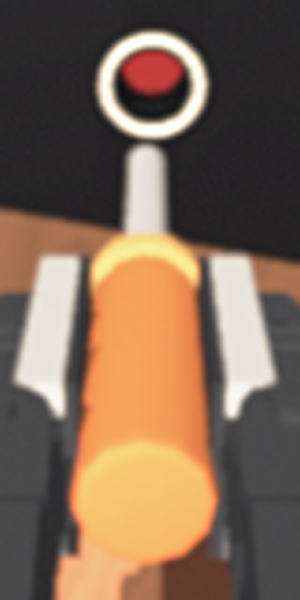

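```bash
python3 -m handwheel '[0,0.005,0.001,-0.003,0,0,0, 0,0.018,0.001,-0.003,0,0,0, 0,0.03,0.001,-0.003,0,0,0, 0,0.038,0.001,-0.003,0,0,0, 0,0.04,0.001,-0.003,0,0,0, 0,0.04,0.001,-0.003,0,0,0, 0,0.04,0.001,-0.003,0,0,0, 0,0.04,0.001,-0.003,0,0,0]'
python3 - <<'E'
from h import *
st();snap('wrist','w12');snap('side','s12')
a=cv2.imread('pics/s12.png')[200:290,220:310]
a=cv2.resize(a,None,fx=5,fy=5,interpolation=cv2.INTER_CUBIC)
b=cv2.resize(cv2.imread('pics/w12.png')[170:260,240:320],None,fx=5,fy=5,interpolation=cv2.INTER_CUBIC)
cv2.imwrite('pics/c14.png',np.hstack([a,b[:450]]))
E
```

```text
t: 13.1
tool_pos: [0.5314, -0.0291, 0.1455]
tool_rot: [1.017, 1.324, -1.018]
contact_force: [0.1, 0.2, -0.3]
opening: 0.0151
t 13.1 p [ 0.5314 -0.0291  0.1455] yaw_y 14.78 R [[-0.003, 0.967, 0.255], [0.001, 0.255, -0.967], [-1.0, -0.003, -0.002]] q [-1.950e-01 -9.900e-02  1.909e+00  1.000e-03  1.335e+00 -4.530e-01] F [ 0.07  0.23 -0.29] op 0.0151
```

View pics/c14.png

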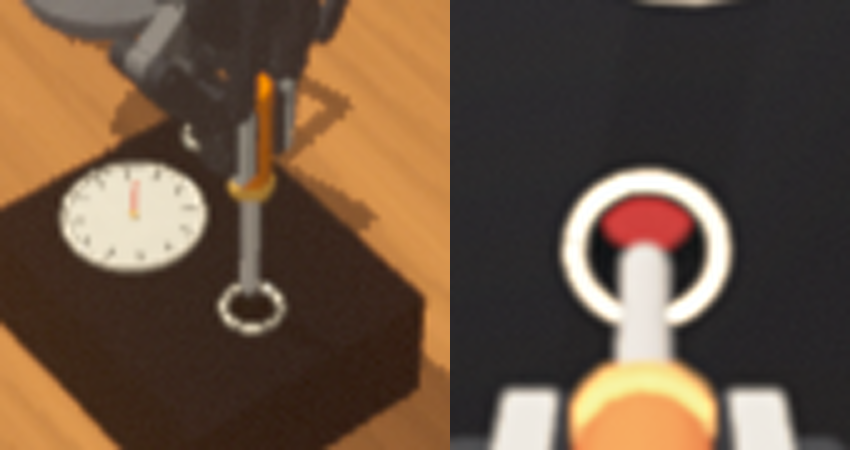

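Run:
```python
from h import *
print(ray('w12',278.8,220.5,.071),ray('w12',279.2,219.6,.06))
print(ray('s12',270,257.6,.071),ray('s12',270.4,261.4,.06))
```

```text
[ 0.53080011 -0.02918494  0.071     ] [ 0.53182054 -0.03185981  0.06      ]
[ 0.53457021 -0.03307769  0.071     ] [ 0.53496434 -0.03411145  0.06      ]
```

```bash
python3 -m handwheel '[0,0,0,0.002,0,0,0, 0,0.005,0,0.002,0,0,0, 0,0.013,0,0.002,0,0,0, 0,0.021,0,0.002,0,0,0, 0,0.028,0,0.002,0,0,0, 0,0.032,0,0.002,0,0,0, 0,0.032,0,0.002,0,0,0, 0,0.032,0,0.002,0,0,0]'
python3 - <<'E'
from h import *
st();snap('wrist','w13')
cv2.imwrite('pics/c15.png',cv2.resize(cv2.imread('pics/w13.png')[180:280,230:330],None,fx=5,fy=5,interpolation=cv2.INTER_CUBIC))
E
```

```text
t: 13.87
tool_pos: [0.531, -0.0308, 0.1123]
tool_rot: [1.016, 1.326, -1.019]
contact_force: [0.7, -0.2, -0.0]
opening: 0.0146
t 13.8667 p [ 0.531  -0.0308  0.1123] yaw_y 14.78 R [[-0.005, 0.967, 0.255], [0.002, 0.255, -0.967], [-1.0, -0.005, -0.003]] q [-1.980e-01 -6.100e-02  1.932e+00  1.000e-03  1.276e+00 -4.570e-01] F [ 0.71 -0.17 -0.05] op 0.0146
```

View pics/c15.png

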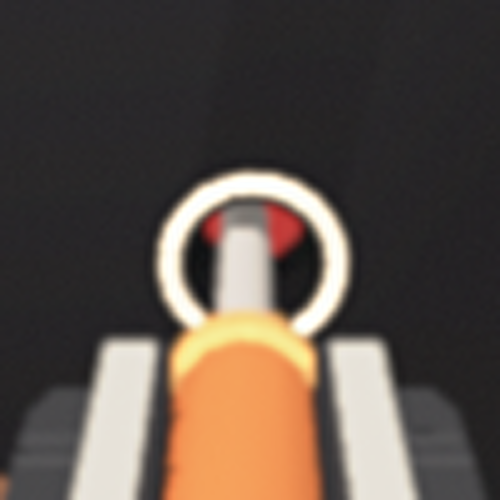

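```bash
python3 -m handwheel '[0,0.002,0.001,0,0,0,0, 0,0.004,0.001,0,0,0,0, 0,0.005,0.001,0,0,0,0, 0,0.006,0.001,0,0,0,0, 0,0.006,0.001,0,0,0,0, 0,0.006,0.001,0,0,0,0]' 80;  python3 -m handwheel '[0,0.001,0,0,0,0,0, 0,0.002,0,0,0,0,0, 0,0.002,0,0,0,0,0, 0,0.002,0,0,0,0,0]'; python3 -m handwheel '[0,0.001,0,0,0,0,0, 0,0.001,0,0,0,0,0, 0,0.001,0,0,0,0,0]'
```

```text
t: 14.42
tool_pos: [0.5328, -0.0307, 0.1074]
tool_rot: [1.017, 1.323, -1.018]
contact_force: [1.4, -0.5, 1.3]
opening: 0.0143
t: 14.75
tool_pos: [0.5328, -0.0307, 0.1053]
tool_rot: [1.017, 1.323, -1.018]
contact_force: [0.9, 0.2, 3.4]
opening: 0.0137
t: 15.0
tool_pos: [0.5327, -0.0306, 0.1042]
tool_rot: [1.017, 1.324, -1.018]
contact_force: [2.5, 0.1, 3.0]
opening: 0.0145
```

```bash
python3 -m handwheel '[0,0.001,0,0,0,0,0, 0,0.001,0,0,0,0,0, 0,0.001,0,0,0,0,0]'; python3 -m handwheel '[0,0.001,0,0,0,0,0, 0,0.001,0,0,0,0,0, 0,0.001,0,0,0,0,0]'; python3 -m handwheel '[0,0.001,0,0,0,0,0, 0,0.001,0,0,0,0,0, 0,0.001,0,0,0,0,0]'
```

```text
t: 15.25
tool_pos: [0.5327, -0.0307, 0.1033]
tool_rot: [1.017, 1.324, -1.018]
contact_force: [2.2, -0.5, 5.1]
opening: 0.0143
t: 15.5
tool_pos: [0.5329, -0.0308, 0.1031]
tool_rot: [1.017, 1.324, -1.018]
contact_force: [1.2, 0.6, 8.3]
opening: 0.0141
t: 15.75
tool_pos: [0.533, -0.0308, 0.103]
tool_rot: [1.017, 1.323, -1.018]
contact_force: [-0.4, 0.4, 11.6]
opening: 0.0141
```

The stop shows as a sharp stiffening at TCP z 0.103, where I predicted it. I'll hold and check that everything is steady.

```bash
python3 -m handwheel '[0,0,0,0,0,0,0, 0,0,0,0,0,0,0, 0,0,0,0,0,0,0, 0,0,0,0,0,0,0, 0,0,0,0,0,0,0, 0,0,0,0,0,0,0, 0,0,0,0,0,0,0, 0,0,0,0,0,0,0, 0,0,0,0,0,0,0, 0,0,0,0,0,0,0]'
python3 - <<'E'
from h import *
snap('side','s14');snap('top','t14');snap('wrist','w14');st()
cv2.imwrite('pics/c16.png',cv2.resize(cv2.imread('pics/w14.png')[180:280,230:330],None,fx=5,fy=5,interpolation=cv2.INTER_CUBIC))
E
```

```text
t: 16.58
tool_pos: [0.533, -0.0308, 0.103]
tool_rot: [1.017, 1.323, -1.018]
contact_force: [-0.9, 0.7, 12.1]
opening: 0.0143
t 16.7333 p [ 0.533  -0.0308  0.103 ] yaw_y 14.79 R [[-0.003, 0.967, 0.255], [0.001, 0.255, -0.967], [-1.0, -0.002, -0.002]] q [-1.970e-01 -4.700e-02  1.935e+00  1.000e-03  1.256e+00 -4.560e-01] F [-0.77 -0.19 11.65] op 0.014
```

View pics/s14.png

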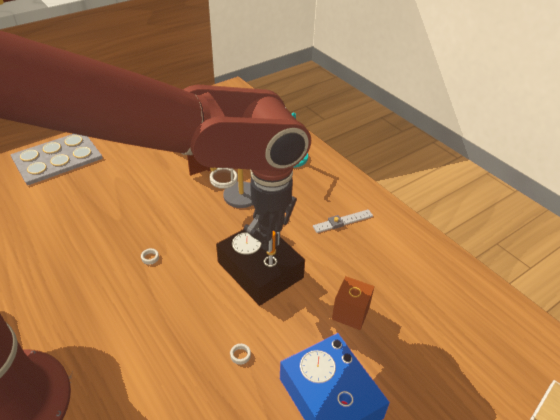

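View pics/t14.png

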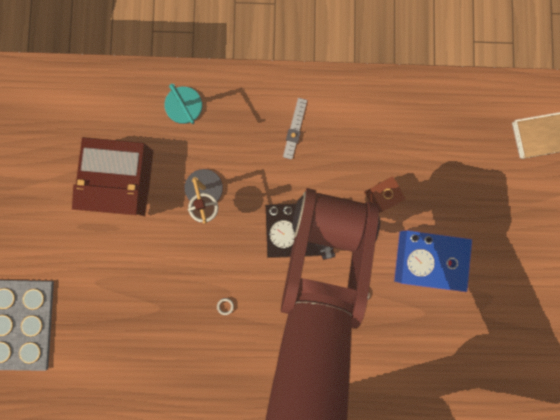

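View pics/c16.png

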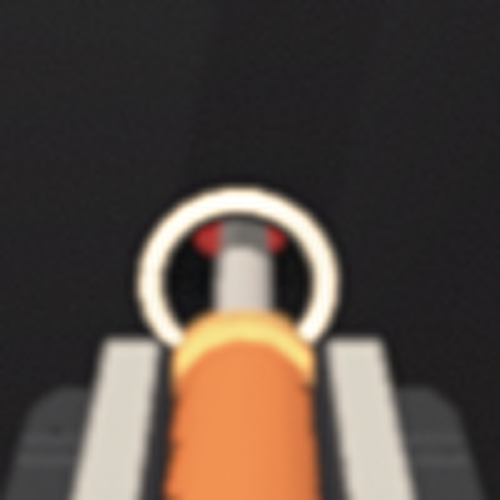

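The glass hangs on the brass hook at top (203,208). The viewer, rings and gauge are at their old pixels, and the stylus is in the hole with the red button around its tip. I'm handing in.

```bash
python3 -c "
from station import ctrl
print(ctrl.finish_job())"
```

```text
the job is handed in; nothing more can be done
None
```

I handed the job in at about 16.7 s. The reading glass hangs by its stirrup on the brass hook, let go. The stylus is still gripped, holding the red button down through the timer's hole.

- **Button:** I pressed until the force rose sharply at a tool height of 103 mm, within 1 mm of where I predicted full depth. It then held steady at about 12 N, against the 4 N needed, for the second I watched. I could not read the button's travel directly; full depth is inferred from that stop.
- **Glass:** in the last top and side pictures it is still on the hook.
- **Bystanders:** the viewer, the gauge and one ring are at their starting pixels in the top picture. The arm partly hides the second ring there, but the side picture shows it in place.
- **Disagreements:** the side and wrist cameras differed by 2 to 4 mm on the hole and the stylus tip, and on the final approach the tip overshot the hole's centre by about 2 mm in y. I corrected that before going in, leaving the shaft about 1 mm off centre in the 18 mm hole.

No check failed.

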